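# Load a shaft on the indexing table and hold the third stop

### The job

Lift the orange-headed shaft up and off its fork on the rack and lower it, gripped until it is nearly home, into the blue socket of the indexing table so that its head sits flush on the rim, then let it go. Then take the black knob in the middle of the table, turn it clockwise (seen from above) three clicks to the third stop, never on towards the fourth, and finish holding it there: the knob is sprung and runs back if released. Leave the other shafts and everything else on the bench where they are.

Things in the scene. Friction and masses are not known exactly. Their poses are not given: they have to be found in the camera images.
- shaft_orange: Shaft to load: steel rod 10 mm dia, 60 mm long, with an orange head 20 mm dia, 36 mm tall on top (about 60 g). Origin at the rod's foot on its axis, z up towards the head. It hangs upright in one of the rack's forks by the underside of its head (60 mm above the origin); grip the head from above about 84 mm above the origin. Round: its yaw means nothing.
- rack: Grey rack, base 100 x 300 mm, fixed. Origin: centre of underside, z up. Forks point to its -x, at y = -80, 0, 80 mm; shafts hang at x = -12 mm, heads resting at z = 125 mm on two prongs (28 mm over both along y) whose front ends turn up 7 mm: lift first; straight up 75 mm clears it. Only the heads stand above z = 132 mm, up to 161 mm: carry a shaft over them. Close the fingers along its y. Which hangs where varies.
- shaft_black: Bystander: a like shaft with a black head, hanging in another fork. Origin at its foot. Leave it.
- shaft_white: Bystander: a like shaft with a white head, hanging in the third fork. Origin at its foot. Leave it.
- socket_mouth (a point): Centre of the mouth of the blue socket, a block 34 x 34 x 62 mm on the turntable, 90 mm from its axis; level with the block's top, about 111 mm above the bench; z up. Hole 14 mm wide, 61 mm deep, chamfered 3 mm at the mouth. A shaft fully home has its head's underside on the rim, its foot 60 mm below this point. Turns with the table.
- index_knob: Knob in the middle of the aluminium turntable (224 mm dia, top 49 mm above the bench), turning with it. Origin on the axis at the turntable's top, z up. Grip the black upright bar: 14 mm thick (its x), 46 mm long (its y), 52 to 88 mm above the origin, over a skirt 48 mm dia. The bar's end with the white line (its +y) points to the socket.
- knob_grip (a point): Point on the knob's axis to grip at, 74 mm above the knob's origin, about 123 mm above the bench. At the third stop the socket faces a blue sensor head on a post, 130 mm tall, 156 mm from the axis. White marks on the dark ring round the turntable show rest and stops, the third a wide green one; a black line on the turntable's rim by the socket points to them.
- turntable (a joint): Angle of turntable and knob, rad: 0 at rest, growing clockwise seen from above. Clicks every 24 degrees: 0.419, 0.838, third 1.257, fourth 1.676; end 1.9. A spring pulls back with 0.12 N m at rest, 0.2 at the third stop; between stops the detents add, then take away, up to 0.09 N m (resistance swells, then eases as each click falls in). Let go anywhere, it runs back to 0.
- sleeve_tub: Bystander: clear bowl, 100 mm across, 70 mm tall, at the left. Origin at its underside.
- dish: Bystander: shallow glass dish, 90 mm across, at the left near the robot. Origin at its underside.
- driver: Bystander: screwdriver with orange handle lying at the right. Origin under it.
- adhesive: Bystander: white bottle, 44 mm across, 90 mm tall, between rack and table on the near side. Origin at its underside.

How it is judged:
By the outcome, as a careful person would: the job done as asked, in the order asked, and still so for the second after the job is handed in, while the arm keeps its last pose, push and grip.
It also fails if it takes over 51 s, if anything falls off the work surface, if the arm or the gripper's body presses on something with over 40 N, if the wrist force passes 120 N, or if a joint passes its speed limit or range.

### The arm

A 6-joint arm with a two-finger parallel gripper is mounted at the origin on the work surface. World frame = base frame: x ahead of the robot, y to its left, z up, the work surface at z = 0. Lengths are in mm, angles in rad, forces in N, time in s.
With the tool pointing down it reaches from about 250 to 775 mm from the base axis. Payload 4 kg.
Tool frame: the origin (TCP) lies at the very end of the fingers, on their centre line; the grasp point (between the pads) lies 19 mm behind it (env.grip_point_offset is the z of the grasp point in the tool frame, in mm); z points along the fingers, y is the line along which they close (so a half turn about z gives the same grasp; the last joint's range is limited). The gripper opens to 94 mm and grips with 3 to 60 N. Pads are 16 mm wide; open, the fingers measure 119 mm over their backs; the gripper's body (75 mm by 177 mm) begins 78 mm behind the grasp point.
Start: joints at [1.169, 0.087, 1.371, -0, 1.684, -0.103], TCP at [161.915, 525.646, 205.506] pointing down, gripper open.
Joint ranges: [-3.1, 3.1], [-0.76, 2.03], [0.27, 2.55], [-1.08, 4.22], [0.17, 2.65], [-2.57, 2.57]. Speed limits (rad/s): [2.79, 2.79, 3.14, 3.14, 3.14, 3.14].

### API

Orientations are given as a unit quaternion [w, x, y, z].
In Python, from cell import env gives the robot as it stands.
- The arm moves only by the shell command python3 -m jog 'ROWS' [FORCE]. ROWS is JSON, a list of rows, each an object with "claw": the finger opening in mm, from 0 to 94; "dp": the shift along the tool's x, y, z in mm, a list of three; "angular": the turn, a rotation vector about the tool's x, y, z in rad, a list of three. A call has 1 to 5 rows; each row is the pose to reach, as a shift and turn from the pose commanded when the call began, along the tool's axes at that moment; what a row does not reach only later rows make up. A row lasts 1/10 s, in which the tool goes at most 50 mm and 8.59 degrees, less where a joint would pass 70% of its speed; a pose out of reach is approached as far as the arm can. A call with a gripper value outside its range is refused whole. The fingers move at their own pace and stop on an object; FORCE is the grip in N (left out, the last holds). Time passes only in rows, so rows that repeat a pose let the fingers close. It gives the time, the measured TCP pose, the force, the opening and the grip force at its end, in the units of the state.
- env.get_state(): the state, without advancing time (a new reading comes with each control period).
- env.get_image(name): name is "scene" or "top" or "wrist"; returns the picture (480x640x3 uint8, red, green, blue); there is no depth.
- env.camera_info(name): a dict with "fx", "fy", "cx", "cy" (pixels), "R" (3x3) and "t" (3): a world point X has camera coordinates R X + t; the wrist camera has in their place "hand_eye" (4x4, takes a point from camera to tool coordinates, whose origin is the TCP and whose axes are the flange's). Camera axes: x right, y down, z forward; pixel columns grow to the right and rows downward; lengths in mm; the calibration is good to about 2 mm. The wrist camera is an equidistant fisheye: a pixel r from the principal point sees the ray r / f radians off the axis. A picture is of the moment at which its call begins: read the wrist's pose just before it. camera_info takes no time and is no camera call.
- env.close_job(): hands the job in; it is judged then, once.
The state is a dict: "clock": time; "q": joint angles; "dq": joint speeds; "effort": joint torques, N m; "eef_pos": TCP position; "eef_rot": TCP orientation; "force": force on the tool from outside, world axes, zero at the start; "wrist_torque": the same for the moment, N m; "width": finger opening in mm; "gripper_force": force on a finger pad.
Only numpy, scipy, OpenCV 4.12 (cv2) and the standard library are available. Lean on these libraries where they do the work, as an engineer would, in place of code of your own. Each camera call takes 0.05 s, during which the arm holds its last target. There are 200 camera calls.

## Working session

There is one attempt and no reset: what is moved stays moved. The work goes in short steps, Python scripts to look and compute and a shell command to move; the robot and the scene stay as the last step left them, time stands still between calls to the robot, and variables do not carry over. Pictures are saved under pics/ and viewed, at most 10 in all, crops included, and the job is handed in when it is done.

```bash
ls; mkdir -p pics
python3 - <<'E'
from cell import env
import cv2,numpy as np
for n in("scene","top"):
    im=env.get_image(n); cv2.imwrite(f"pics/{n}0.png",im[:,:,::-1]); c=env.camera_info(n); print(n,{k:np.round(v,3).tolist() for k,v in c.items()})
print(env.camera_info("wrist")); print(env.get_state()); print(env.grip_point_offset)
E
```

```text
pics
scene {'fx': 603.751, 'fy': 603.751, 'cx': 307.417, 'cy': 234.786, 'R': [[-0.417, 0.909, 0.011], [0.719, 0.337, -0.608], [-0.556, -0.246, -0.794]], 't': [152.924, -256.587, 1830.454]}
top {'fx': 493.383, 'fy': 493.383, 'cx': 317.938, 'cy': 240.968, 'R': [[0.029, -1.0, 0.004], [-0.992, -0.029, -0.124], [0.124, -0.001, -0.992]], 't': [0.378, 454.074, 1425.873]}
{'fx': 371.64829954431775, 'fy': 371.64829954431775, 'cx': 320.86242364423083, 'cy': 234.89565451937642, 'hand_eye': array([[ 1.80366727e-04, -9.68892720e-01, -2.47481037e-01,
         7.21508432e+01],
       [ 9.99999807e-01,  3.21788501e-04, -5.30997628e-04,
         6.43303234e-01],
       [ 5.94116288e-04, -2.47480894e-01,  9.68892592e-01,
        -1.78737926e+02],
       [ 0.00000000e+00,  0.00000000e+00,  0.00000000e+00,
         1.00000000e+00]])}
{'clock': 0.1, 'q': array([ 1.16890413e+00,  8.78871824e-02,  1.37208764e+00,  1.15184695e-06,
        1.68356374e+00, -1.03119916e-01]), 'dq': array([ 2.04271620e-05, -9.64063311e-04, -2.03128218e-03, -1.20272997e-03,
        1.13284081e-03,  3.33398052e-05]), 'effort': array([ 2.75434861e-03, -3.41253161e+01, -3.03301406e+01,  7.21857604e-02,
        3.04166204e-02, -1.12318696e-04]), 'eef_pos': array([161.71736927, 525.18735048, 204.42572483]), 'eef_rot': array([-2.43629016e-04,  1.48831005e-01,  9.88862167e-01, -9.41959757e-04]), 'force': array([ 0.63585293, -0.78242599, -0.27745674]), 'wrist_torque': array([-0.02080741, -0.05746457,  0.00499693]), 'gripper_force': 0.0, 'width': 93.76935868906199}
-18.8
```

View pics/scene0.png

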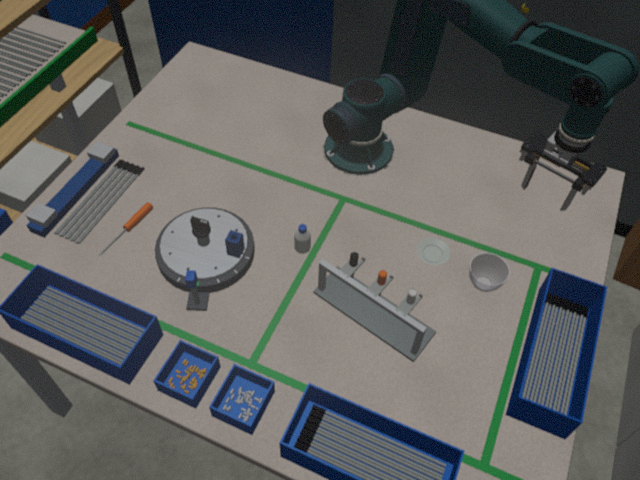

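View pics/top0.png

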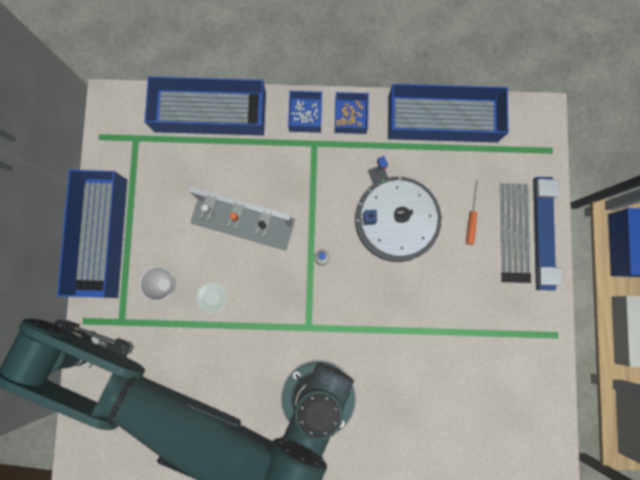

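The orange shaft hangs in the middle fork: scene (381,277), top (233,217). The socket is at scene (235,240), top (371,216). The knob is at scene (201,227), top (403,214), and the sensor at top (382,162). I'll triangulate these next.

```bash
cat > h.py <<'E'
from cell import env
import cv2,numpy as np
from scipy.spatial.transform import Rotation as Ro
def ray(n,px,pose=None):
    c=env.camera_info(n); d=np.array([(px[0]-c['cx'])/c['fx'],(px[1]-c['cy'])/c['fy'],1.])
    if n!="wrist": R=np.array(c['R']); return -R.T@np.array(c['t']), R.T@(d/np.linalg.norm(d))
    th=np.hypot(d[0],d[1]); d=np.array([d[0]/th*np.sin(th),d[1]/th*np.sin(th),np.cos(th)])
    p,q=pose; T=np.eye(4);T[:3,:3]=Ro.from_quat(q,scalar_first=True).as_matrix();T[:3,3]=p
    M=T@c['hand_eye']; return M[:3,3],M[:3,:3]@d
def plane(r,z): o,d=r; return o+d*(z-o[2])/d[2]
def tri(rs):
    A=sum(np.eye(3)-np.outer(d,d) for o,d in rs); b=sum((np.eye(3)-np.outer(d,d))@o for o,d in rs)
    X=np.linalg.solve(A,b); return X,[round(float(np.linalg.norm(np.cross(X-o,d))),1) for o,d in rs]
def blobs(im,lo,hi,box,amin=5):
    x0,y0,x1,y1=box; m=cv2.inRange(cv2.cvtColor(im,cv2.COLOR_RGB2HSV),np.array(lo),np.array(hi))[y0:y1,x0:x1]
    n,l,s,c=cv2.connectedComponentsWithStats(m); return [(np.round(c[i]+[x0,y0],1).tolist(),s[i].tolist()) for i in range(1,n) if s[i,4]>=amin]
def rel(v,q): return Ro.from_quat(q,scalar_first=True).inv().apply(v)
def look(name):
    s=env.get_state(); im=env.get_image("wrist"); cv2.imwrite(f"pics/{name}.png",im[:,:,::-1]); return im,(s['eef_pos'],s['eef_rot'])
E
python3 - <<'E'
from h import *
S=cv2.imread("pics/scene0.png")[:,:,::-1].copy();T=cv2.imread("pics/top0.png")[:,:,::-1].copy()
O=((3,120,90),(18,255,255));B=((105,110,40),(125,255,255));K=((0,0,0),(180,255,55))
print("orange",blobs(S,*O,(360,255,400,300)),blobs(T,*O,(220,200,250,230)))
print("blue S",blobs(S,*B,(160,210,260,300)));print("blue T",blobs(T,*B,(350,140,440,260)))
print("blk S",blobs(S,*K,(185,205,220,245)),blobs(S,*K,(340,245,365,270)));print("blkT",blobs(T,*K,(385,200,420,230)),blobs(T,*K,(250,215,275,235)))
for n,a,b in [("orange",(381.5,277),(233.5,216.5)),("socket",(235,237),(371,216)),("knob",(201,227),(403,214)),("sensor",(191,277),(382,162)),("black",(354,259),(262,225)),("white",(411,297),(207,209)),("bottle",(303,238),(322,257))]:
    print(n,*tri([ray("scene",a),ray("top",b)]))
E
```

```text
orange [([382.4, 274.0], [19, 16, 8, 7, 48])] [([233.3, 216.0], [10, 13, 7, 7, 36])]
blue S [([233.8, 237.0], [66, 22, 16, 12, 79]), ([189.9, 275.7], [25, 60, 10, 12, 89])]
blue T [([382.1, 161.8], [28, 17, 9, 11, 63]), ([369.9, 215.9], [16, 71, 10, 10, 58])]
blk S [([199.5, 227.9], [6, 13, 19, 20, 205])] [([353.4, 259.6], [10, 8, 8, 13, 71])]
blkT [] []
orange [499.46566492 245.17268114 146.33301556] [0.0, 0.0]
socket [ 517.6180542  -130.89476714  108.96386151] [2.3, 2.3]
knob [ 526.20067356 -221.36464041  109.65532813] [1.3, 1.3]
sensor [ 670.90384072 -159.54588889  121.97652774] [0.8, 0.8]
black [478.32945735 168.02897729 143.94380119] [1.1, 1.1]
white [518.61429012 321.4020414  140.47731064] [1.8, 1.8]
bottle [404.61964316   2.19339821  44.13512446] [2.0, 2.0]
```

Run:
```python
import cv2
S=cv2.imread("pics/scene0.png");T=cv2.imread("pics/top0.png")
a=cv2.resize(S[190:370,140:440],(800,480),interpolation=2)
cv2.imwrite("pics/cS.png",a)
```

```text
(no output)
```

View pics/cS.png

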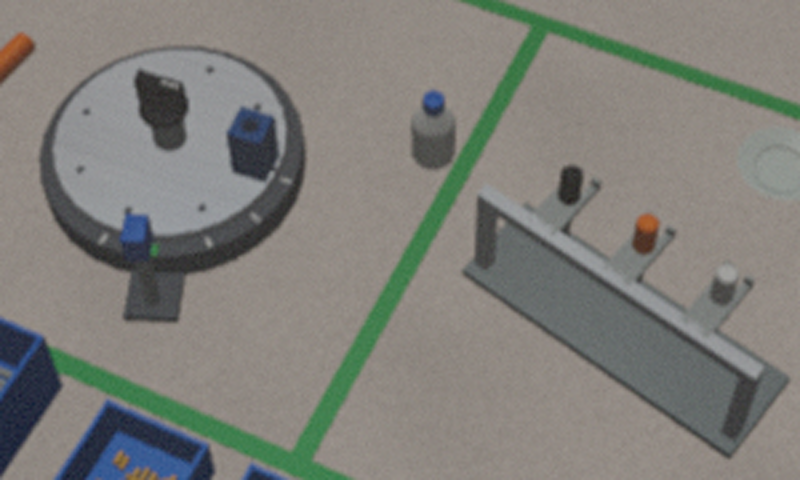

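The triangulated points check out. Knob to socket is 91 mm, knob to sensor 157 mm, socket to sensor 72° clockwise, and the heads stand at about 145 mm. Rack yaw is about -15°. I'll move above the orange head.

```bash
python3 -m jog '[{"claw":94,"dp":[-40,-17,-8],"angular":[0,0,0]},{"claw":94,"dp":[-81,-34,-16],"angular":[0,0,0]},{"claw":94,"dp":[-121,-51,-24],"angular":[0,0,0]},{"claw":94,"dp":[-162,-68,-32],"angular":[0,0,0]},{"claw":94,"dp":[-202,-85,-40],"angular":[0,0,0]}]'
python3 -m jog '[{"claw":70,"dp":[-40,-17,-5],"angular":[0,0,0]},{"claw":60,"dp":[-81,-34,-10],"angular":[0,0,0]},{"claw":54,"dp":[-121,-51,-15],"angular":[0,0,0]},{"claw":54,"dp":[-162,-68,-15],"angular":[0,0,0]},{"claw":54,"dp":[-202,-85,-15],"angular":[0,0,0]}]'
python3 -m jog '[{"claw":54,"dp":[0,0,0],"angular":[0,0,0]},{"claw":54,"dp":[0,0,0],"angular":[0,0,0]}]'
python3 - <<'E'
from h import *
im,p=look("w1"); print(p)
print(blobs(im,(3,120,70),(18,255,255),(100,50,540,430),60))
E
```

```text
clock: 0.6
eef_pos: [330.8, 383.5, 245.3]
eef_rot: [-0.0, 0.149, 0.989, -0.0]
force: [0.4, 0.2, -0.1]
width: 93.8
gripper_force: 0.0
clock: 1.1
eef_pos: [499.1, 242.8, 260.2]
eef_rot: [-0.0, 0.149, 0.989, 0.0]
force: [0.6, 0.6, 0.8]
width: 57.4
gripper_force: 0.0
clock: 1.3
eef_pos: [498.1, 243.6, 259.5]
eef_rot: [-0.001, 0.15, 0.989, -0.0]
force: [0.4, 0.0, 0.1]
width: 54.1
gripper_force: 0.0
(array([498.07871812, 243.60124193, 259.48811378]), array([-1.09954803e-03,  1.49839524e-01,  9.88709696e-01, -2.11508656e-04]))
[([323.4, 233.3], [212, 166, 25, 34, 619]), ([453.1, 351.7], [348, 287, 11, 30, 114]), ([449.8, 387.6], [343, 328, 15, 19, 105])]
```

View pics/w1.png

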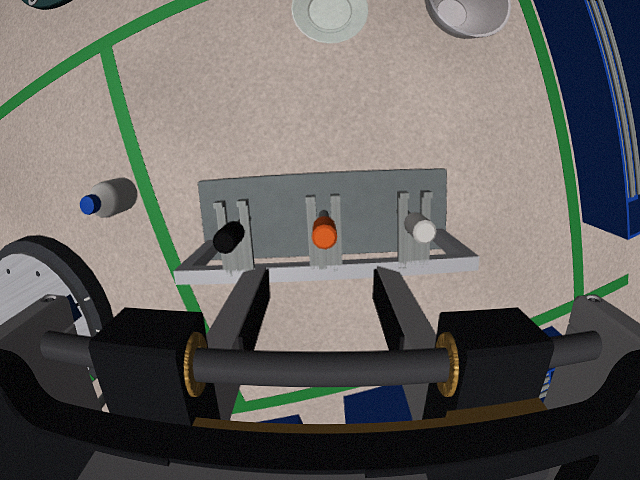

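In the wrist view the orange head top is at (324,237), black at (227,240), white at (424,231). The fingers straddle it and the rack is turned about 3° in the image.

Run:
```python
from h import *
s=env.get_state(); p=(s['eef_pos'],s['eef_rot'])
for px in [(324.5,237.5),(226,240),(424.5,231)]: print(plane(ray("wrist",px,p),161))
print("tri top/wrist",tri([ray("wrist",(324.5,237.5),p),ray("scene",(382,272.5)),]),"top@161",plane(ray("top",(233.3,216)),158))
e=plane(ray("wrist",(446,169),p),5)-plane(ray("wrist",(200,182),p),5); print("rack edge",e,np.degrees(np.arctan2(e[1],e[0])))
X=plane(ray("wrist",(324.5,237.5),p),161);print("dxy tool",rel(X-p[0],p[1]), Ro.from_quat(p[1],scalar_first=True).as_matrix()[:,1])
```

```text
[499.12398215 247.35082135 161.        ]
[478.21301992 172.30548615 161.        ]
[517.34890646 324.39972011 161.        ]
tri top/wrist (array([498.73843787, 245.8493672 , 163.13999977]), [1.6, 1.6]) top@161 [498.82659143 243.73475123 158.        ]
rack edge [ 72.28353233 289.23221867   0.        ] 75.96832865149285
dxy tool [-0.84415792  3.30024216 98.9126731 ] [ 2.94555483e-01  9.55634352e-01 -2.29905616e-04]
```

```bash
python3 -m jog '[{"claw":54,"dp":[-1,2.5,35],"angular":[0,0,-0.047]},{"claw":54,"dp":[-1,2.5,70],"angular":[0,0,-0.047]},{"claw":50,"dp":[-1,2.5,100],"angular":[0,0,-0.047]},{"claw":44,"dp":[-1,2.5,120],"angular":[0,0,-0.047]},{"claw":40,"dp":[-1,2.5,129],"angular":[0,0,-0.047]}]' 25
python3 - <<'E'
from h import *
im,p=look("w2"); print(p)
print(blobs(im,(3,120,70),(18,255,255),(200,50,440,330),60))
cv2.imwrite("pics/w2c.png",im[150:350,200:460,::-1])
E
```

```text
clock: 1.85
eef_pos: [497.0, 247.3, 128.9]
eef_rot: [-0.002, 0.124, 0.992, -0.001]
force: [-0.5, -0.9, -0.2]
width: 40.9
gripper_force: 0.0
(array([496.98554247, 247.2888777 , 128.92839673]), array([-2.07898746e-03,  1.24242627e-01,  9.92249347e-01, -8.25220092e-04]))
[([317.8, 302.0], [97, 219, 44, 61, 2082])]
```

View pics/w2c.png

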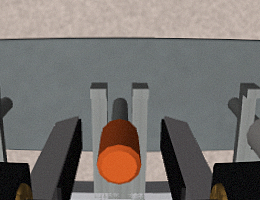

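The fingers straddle the head symmetrically: head top at about (321,315), finger inner edges at 283 and 362. I'll close and lift.

```bash
python3 - <<'E'
from h import *
s=env.get_state();p=(s['eef_pos'],s['eef_rot']);X=plane(ray("wrist",(321,315),p),161);print(rel(X-p[0],p[1]))
E
python3 -m jog '[{"claw":25,"dp":[0,0,0],"angular":[0,0,0]},{"claw":12,"dp":[0,0,0],"angular":[0,0,0]},{"claw":12,"dp":[0,0,0],"angular":[0,0,0]},{"claw":12,"dp":[0,0,0],"angular":[0,0,0]}]' 25
```

```text
[ -1.41147576   0.6462945  -32.39206256]
clock: 2.3
eef_pos: [500.5, 246.8, 133.4]
eef_rot: [0.001, 0.126, 0.992, 0.001]
force: [-0.4, 0.4, 3.1]
width: 19.5
gripper_force: 25.0
```

```bash
python3 -m jog '[{"claw":12,"dp":[0,0,-15],"angular":[0,0,0]},{"claw":12,"dp":[0,0,-40],"angular":[0,0,0]},{"claw":12,"dp":[0,0,-70],"angular":[0,0,0]},{"claw":12,"dp":[0,0,-100],"angular":[0,0,0]},{"claw":12,"dp":[0,0,-125],"angular":[0,0,0]}]' 40
python3 - <<'E'
from h import *
s=env.get_state(); p=s['eef_pos']; print(s['force'],s['width']); print(rel(np.array([518,-70,255])-p,s['eef_rot']), rel([0,1,0],s['eef_rot']))
E
```

```text
clock: 2.8
eef_pos: [500.0, 246.3, 259.6]
eef_rot: [0.001, 0.126, 0.992, 0.001]
force: [-0.0, 1.0, -0.1]
width: 18.9
gripper_force: 40.0
[-0.03045098  1.0424474  -0.13823711] 18.9373215486168
[ -96.34381734 -301.84065749    4.30025985] [2.49371938e-01 9.68407309e-01 9.59892815e-04]
```

```bash
python3 -m jog '[{"claw":12,"dp":[-8,-40,0],"angular":[0,0,0]},{"claw":12,"dp":[-22,-84,0],"angular":[0,0,0]},{"claw":12,"dp":[-38,-128,0],"angular":[0,0,0]},{"claw":12,"dp":[-54,-172,0],"angular":[0,0,0]},{"claw":12,"dp":[-70,-216,0],"angular":[0,0,0]}]'
python3 -m jog '[{"claw":12,"dp":[-14,-40,0],"angular":[0,0,0]},{"claw":12,"dp":[-26,-86,0],"angular":[0,0,0]},{"claw":12,"dp":[-26,-86,0],"angular":[0,0,0]},{"claw":12,"dp":[-26,-86,0],"angular":[0,0,0]}]'
python3 - <<'E'
from h import *
im,p=look("w3"); print(p); np.save("p3.npy",np.r_[p[0],p[1]])
print(blobs(im,(105,90,30),(128,255,255),(0,50,400,400),80))
E
```

```text
clock: 3.3
eef_pos: [513.6, 17.9, 257.8]
eef_rot: [0.001, 0.125, 0.992, 0.0]
force: [0.7, -0.4, -0.8]
width: 19.0
gripper_force: 40.0
clock: 3.7
eef_pos: [517.3, -71.1, 257.2]
eef_rot: [0.0, 0.127, 0.992, 0.0]
force: [0.5, 0.6, -1.7]
width: 19.3
gripper_force: 40.0
(array([517.33557904, -71.07042974, 257.18897191]), array([2.43648496e-04, 1.26963927e-01, 9.91907252e-01, 3.25397030e-04]))
[([365.9, 85.0], [354, 24, 24, 23, 415]), ([260.0, 236.9], [235, 159, 50, 55, 1675]), ([2.9, 314.1], [0, 252, 10, 23, 93]), ([344.6, 396.1], [334, 342, 21, 8, 133])]
```

View pics/w3.png

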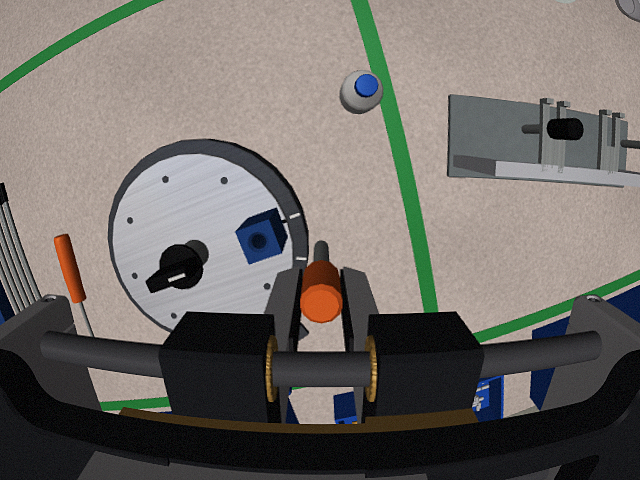

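The wrist view shows the socket hole at about (259,241), the knob bar at about (178,270) and the held rod's foot at about (321,243).

Run:
```python
from h import *
v=np.load("p3.npy");p=(v[:3],v[3:]); im=cv2.imread("pics/w3.png")[:,:,::-1].copy()
g=cv2.cvtColor(im,cv2.COLOR_RGB2GRAY)
m=((g<45)).astype(np.uint8)[228:255,245:272]; n,l,s,c=cv2.connectedComponentsWithStats(m); print([(c[i]+[245,228],s[i]) for i in range(1,n)])
print("rod gray",[(y,g[y,312:331].tolist()) for y in range(234,250,4)])
H=plane(ray("wrist",(258.5,241),p),111);print("hole",H,tri([ray("wrist",(258.5,241),p),ray("scene",(236,236.5)),ray("top",(370.5,216))]))
o,d=ray("wrist",(321,243),p);o2=rel(o-p[0],p[1]);d2=rel(d,p[1]);print("foot tool",o2+d2*(65-o2[2])/d2[2])
print("hole tool",rel(H-p[0],p[1]))
cv2.imwrite("pics/w3c.png",cv2.resize(im[200:330,140:340,::-1],(800,520),interpolation=2))
```

```text
[(array([256.86254296, 241.12371134]), array([  3,   4,  20,  20, 291], dtype=int32)), (array([267., 247.]), array([22, 19,  1,  1,  1], dtype=int32)), (array([247., 251.]), array([ 2, 23,  1,  1,  1], dtype=int32)), (array([264., 250.]), array([19, 22,  1,  1,  1], dtype=int32)), (array([245., 254.]), array([ 0, 26,  1,  1,  1], dtype=int32))]
rod gray [(234, [176, 166, 163, 158, 160, 166, 161, 166, 169, 171, 174, 171, 169, 175, 176, 172, 169, 171, 177]), (238, [167, 165, 163, 163, 174, 172, 174, 168, 171, 174, 177, 176, 172, 164, 174, 179, 175, 181, 175]), (242, [173, 176, 175, 164, 116, 61, 48, 52, 55, 53, 49, 41, 42, 56, 125, 182, 175, 168, 172]), (246, [171, 162, 115, 49, 56, 59, 63, 57, 59, 56, 51, 45, 50, 41, 35, 19, 143, 174, 175])]
hole [ 519.27258367 -129.91534091  111.        ] (array([ 517.7256378 , -128.76651278,  112.8310685 ]), [1.3, 3.3, 2.5])
foot tool [ 4.17718657  0.62355121 65.        ]
hole tool [-16.63742078 -56.5632927  146.15567459]
```

View pics/w3c.png

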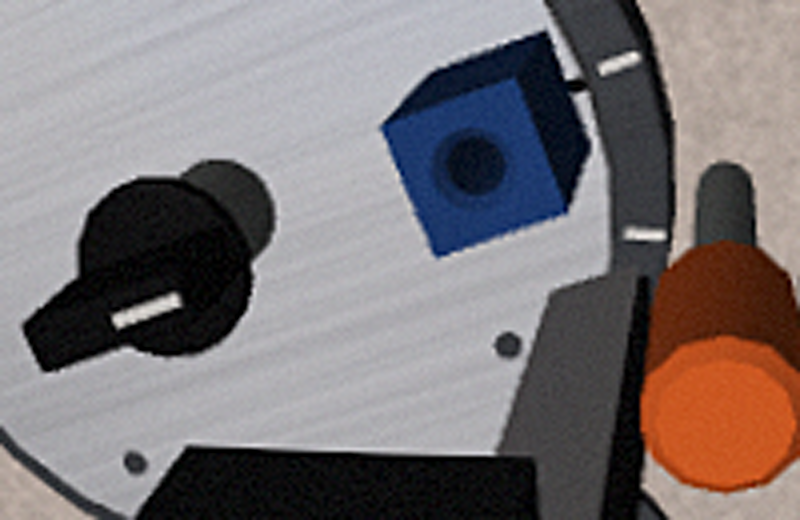

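```bash
python3 -m jog '[{"claw":12,"dp":[-9,-28,10],"angular":[0,0,0]},{"claw":12,"dp":[-18,-57,30],"angular":[0,0,0]},{"claw":12,"dp":[-18,-57,58],"angular":[0,0,0]},{"claw":12,"dp":[-18,-57,62],"angular":[0,0,0]},{"claw":12,"dp":[-18,-57,62],"angular":[0,0,0]}]'
python3 - <<'E'
from h import *
im,p=look("w4"); print(p); np.save("p4.npy",np.r_[p[0],p[1]])
cv2.imwrite("pics/w4c.png",cv2.resize(im[180:340,220:420,::-1],(800,640)[:2],interpolation=2)[:600])
E
```

```text
clock: 4.25
eef_pos: [520.3, -128.0, 194.0]
eef_rot: [-0.001, 0.124, 0.992, 0.001]
force: [-0.9, 0.8, -0.5]
width: 18.9
gripper_force: 40.0
(array([ 520.32076496, -128.0288889 ,  193.96106214]), array([-9.88088730e-04,  1.24469563e-01,  9.92222799e-01,  5.19228236e-04]))
```

View pics/w4c.png

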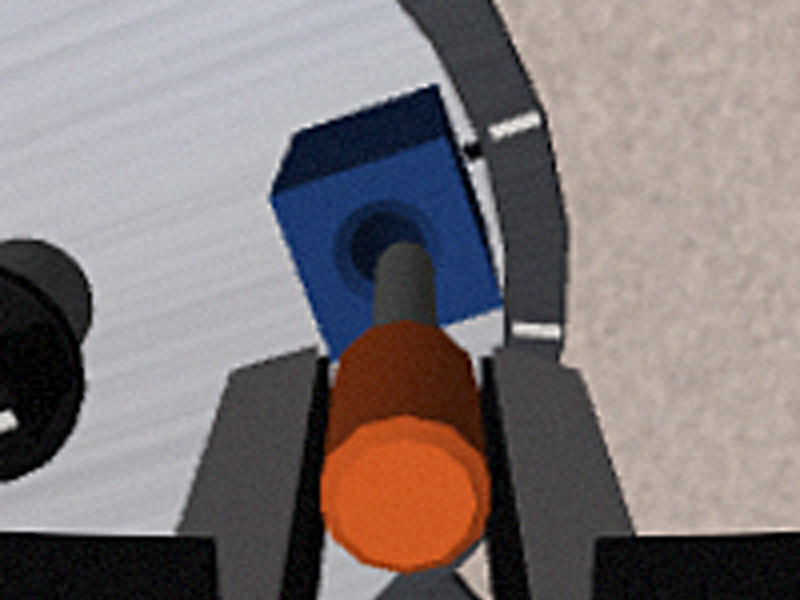

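The hole is at about (316.8,242.5) and the foot at about (321.3,248), roughly 18 mm above it.

Run:
```python
from h import *
v=np.load("p4.npy");p=(v[:3],v[3:]);v=np.load("p3.npy");p3=(v[:3],v[3:])
r=ray("wrist",(316.75,242.5),p)
print("tri",tri([r,ray("wrist",(258.7,242),p3)]))
H=plane(r,111);print(H,"hole tool",rel(H-p[0],p[1]))
o,d=ray("wrist",(321.25,248),p);o2=rel(o-p[0],p[1]);d2=rel(d,p[1]);print("foot tool",o2+d2*(65-o2[2])/d2[2])
```

```text
tri (array([ 520.81279386, -130.68202953,  108.12336329]), [0.1, 0.1])
[ 519.99401348 -130.44015363  111.        ] hole tool [-0.45235497 -2.48233369 82.95837625]
foot tool [ 0.62826441  0.79692528 65.        ]
```

```bash
python3 -m jog '[{"claw":12,"dp":[-1,-3.3,3],"angular":[0,0,0]},{"claw":12,"dp":[-1,-3.3,12],"angular":[0,0,0]},{"claw":12,"dp":[-1,-3.3,20],"angular":[0,0,0]},{"claw":12,"dp":[-1,-3.3,28],"angular":[0,0,0]},{"claw":12,"dp":[-1,-3.3,34],"angular":[0,0,0]}]'
python3 -c "
from cell import env
s=env.get_state();print(s['force'],s['wrist_torque'],s['eef_pos'])"
```

```text
clock: 4.8
eef_pos: [520.4, -133.0, 159.2]
eef_rot: [-0.001, 0.126, 0.992, 0.0]
force: [0.2, 0.7, -0.5]
width: 19.3
gripper_force: 40.0
[ 0.21593523  0.68897065 -0.46176193] [-0.02478399 -0.00282923  0.01383026] [ 520.35155652 -132.99525217  159.24630121]
```

```bash
python3 -m jog '[{"claw":12,"dp":[0,0,8],"angular":[0,0,0]},{"claw":12,"dp":[0,0,18],"angular":[0,0,0]},{"claw":12,"dp":[0,0,28],"angular":[0,0,0]},{"claw":12,"dp":[0,0,36],"angular":[0,0,0]},{"claw":12,"dp":[0,0,38],"angular":[0,0,0]}]'
python3 - <<'E'
from h import *
im,p=look("w5"); print(p,env.get_state()['force'])
cv2.imwrite("pics/w5c.png",cv2.resize(im[180:340,220:420,::-1],(700,560)))
E
```

```text
clock: 5.3
eef_pos: [520.0, -132.9, 120.7]
eef_rot: [-0.001, 0.126, 0.992, 0.0]
force: [0.2, 0.5, -0.3]
width: 19.6
gripper_force: 40.0
(array([ 519.96638328, -132.8956218 ,  120.74355649]), array([-1.28339477e-03,  1.25608367e-01,  9.92079010e-01,  3.59425220e-04])) [ 0.50398182 -0.73352515  0.09645091]
```

View pics/w5c.png

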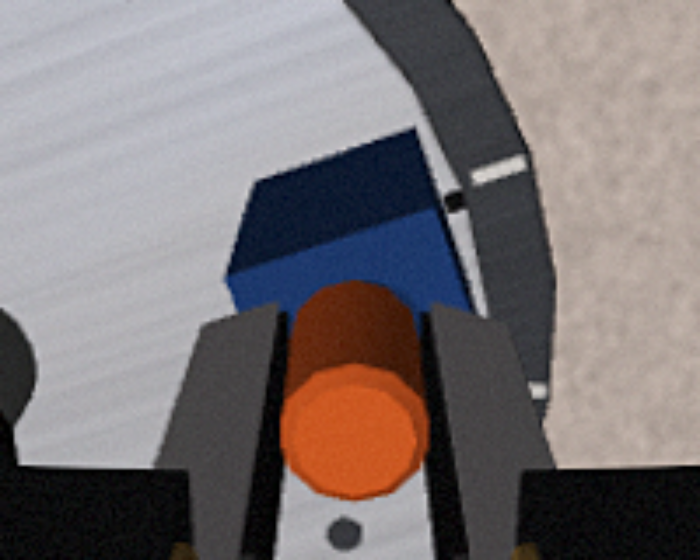

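The head is just above the block and the rod is in, with no side force. I'll feel for the rim.

```bash
python3 -m jog '[{"claw":12,"dp":[0,0,1],"angular":[0,0,0]},{"claw":12,"dp":[0,0,2],"angular":[0,0,0]},{"claw":12,"dp":[0,0,3],"angular":[0,0,0]}]' 25
python3 -m jog '[{"claw":12,"dp":[0,0,0.7],"angular":[0,0,0]},{"claw":12,"dp":[0,0,1.5],"angular":[0,0,0]}]'
python3 -m jog '[{"claw":12,"dp":[0,0,0.5],"angular":[0,0,0]},{"claw":12,"dp":[0,0,1],"angular":[0,0,0]}]'
```

```text
clock: 5.65
eef_pos: [521.1, -133.3, 119.9]
eef_rot: [0.001, 0.126, 0.992, -0.0]
force: [0.3, -0.9, -0.9]
width: 19.0
gripper_force: 25.0
clock: 5.85
eef_pos: [521.2, -133.3, 119.3]
eef_rot: [0.001, 0.126, 0.992, -0.0]
force: [-1.9, 1.6, 7.4]
width: 19.6
gripper_force: 25.0
clock: 6.05
eef_pos: [521.5, -133.3, 119.3]
eef_rot: [0.001, 0.126, 0.992, -0.0]
force: [-1.2, 1.7, 7.7]
width: 19.4
gripper_force: 25.0
```

Contact at 7 N, so the head is on the rim. I'll release and rise.

```bash
python3 -m jog '[{"claw":24,"dp":[0,0,0],"angular":[0,0,0]},{"claw":32,"dp":[0,0,0],"angular":[0,0,0]},{"claw":40,"dp":[0,0,0],"angular":[0,0,0]},{"claw":40,"dp":[0,0,-8],"angular":[0,0,0]},{"claw":40,"dp":[0,0,-30],"angular":[0,0,0]}]'
python3 -m jog '[{"claw":44,"dp":[0,0,-40],"angular":[0,0,0]},{"claw":44,"dp":[0,0,-80],"angular":[0,0,0]},{"claw":44,"dp":[10,0,-105],"angular":[0,0,0.1]},{"claw":44,"dp":[15,0,-115],"angular":[0,0,0.2]},{"claw":44,"dp":[15,0,-115],"angular":[0,0,0.2]}]'
python3 - <<'E'
from h import *
im,p=look("w6"); print(p); np.save("p6.npy",np.r_[p[0],p[1]])
print(blobs(im,(3,120,70),(18,255,255),(100,50,440,400),60))
E
```

```text
clock: 6.55
eef_pos: [519.2, -132.6, 144.9]
eef_rot: [-0.003, 0.126, 0.992, 0.001]
force: [0.1, -0.4, 0.6]
width: 39.9
gripper_force: 0.0
clock: 7.05
eef_pos: [506.9, -129.7, 265.2]
eef_rot: [0.003, 0.224, 0.975, -0.0]
force: [0.2, -0.6, 0.5]
width: 44.1
gripper_force: 0.0
(array([ 506.9197273 , -129.71233593,  265.19021537]), array([ 2.79674413e-03,  2.23882270e-01,  9.74612127e-01, -3.29049622e-04]))
[([323.5, 240.9], [213, 175, 23, 31, 534]), ([118.1, 295.1], [2, 219, 34, 56, 782]), ([431.4, 355.0], [327, 293, 9, 26, 90]), ([209.4, 378.2], [106, 313, 9, 32, 74]), ([426.4, 391.3], [321, 335, 12, 14, 90])]
```

View pics/w6.png

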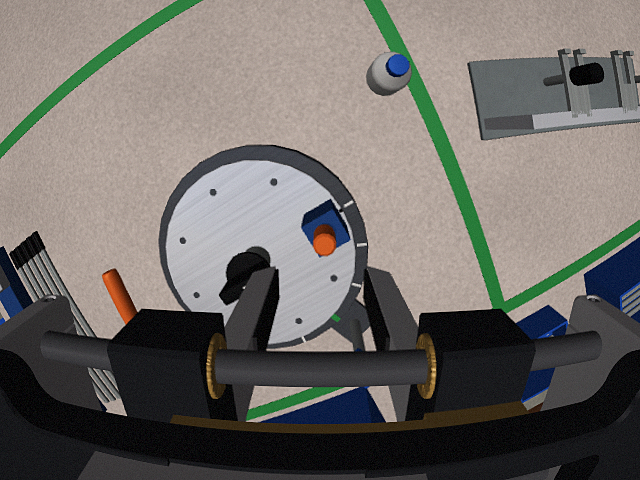

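The shaft is seated in the socket: head at (324,245), knob at (245,270). I've used up my picture views, so the rest is numeric. Next is the knob axis.

Run:
```python
from h import *
P={k:(lambda v:(v[:3],v[3:]))(np.load(f"p{k}.npy")) for k in (3,6)}
print("head top",plane(ray("wrist",(324,245),P[6]),147))
hole=np.array([520.,-130.4])
# white line on knob bar
for k,box in ((3,(150,255,205,300)),(6,(215,245,275,300))):
    im=cv2.imread(f"pics/w{k}.png")[:,:,::-1].copy()
    x0,y0,x1,y1=box
    print(k,"white",[b for b in blobs(im,(0,0,150),(180,70,255),box,8)])
    # turntable: bright disc, fit circle on world plane z=49 using outer contour hull
    m=cv2.inRange(cv2.cvtColor(im,cv2.COLOR_RGB2HSV),np.array((90,0,120)),np.array((140,45,255)))
    m[300:]=0; n,l,s,c=cv2.connectedComponentsWithStats(m); i=1+np.argmax(s[1:,4]); print(s[i])
    ct=max(cv2.findContours((l==i).astype(np.uint8),0,1)[0],key=len)[:,0]
    h=cv2.convexHull(ct)[:,0]
    W=np.array([plane(ray("wrist",q,P[k]),49)[:2] for q in ct])
    c=np.array([525,-221.])
    for _ in range(20):
        d=np.linalg.norm(W-c,axis=1); w=W[abs(d-112)<6]
        if len(w)<20: break
        A=np.c_[2*w,np.ones(len(w))]; s_=np.linalg.lstsq(A,(w**2).sum(1),rcond=None)[0]; c=s_[:2]
    print("circle",c,np.sqrt(s_[2]+c@c),len(w),"to hole",np.linalg.norm(c-hole))
```

```text
head top [ 519.93465073 -132.60533572  147.        ]
3 white [([153.9, 263.3], [0, 0, 11, 22, 168]), ([182.0, 292.0], [0, 9, 55, 36, 687]), ([175.8, 277.4], [18, 19, 17, 8, 55])]
[  113   154   180   146 16447]
circle [ 526.46432793 -220.27268287] 109.52476181431949 376 to hole 90.10486481034633
6 white [([231.7, 261.3], [0, 0, 60, 55, 924])]
[  166   160   189   140 17063]
circle [ 527.00537481 -220.16994323] 109.87956740480038 360 to hole 90.04286747897298
```

The knob axis is (526.7,-220.3), 90 mm from the hole. The bar points at about 94°, so the tool turns +60°.

```bash
python3 -m jog '[{"claw":44,"dp":[-12,-15,0],"angular":[0,0,0.14]},{"claw":44,"dp":[-23,-30,0],"angular":[0,0,0.28]},{"claw":44,"dp":[-35,-45,0],"angular":[0,0,0.42]},{"claw":44,"dp":[-46,-60,10],"angular":[0,0,0.56]},{"claw":44,"dp":[-57,-73,30],"angular":[0,0,0.70]}]'
python3 -m jog '[{"claw":44,"dp":[0,0,20],"angular":[0,0,0.14]},{"claw":44,"dp":[0,0,40],"angular":[0,0,0.28]},{"claw":44,"dp":[0,0,50],"angular":[0,0,0.347]},{"claw":44,"dp":[0,0,50],"angular":[0,0,0.347]}]'
python3 - <<'E'
from h import *
im,p=look("w7"); print(p); np.save("p7.npy",np.r_[p[0],p[1]])
print("dz",rel(np.array([526.7,-220.3,106])-p[0],p[1]), "yaw y",np.degrees(np.arctan2(*Ro.from_quat(p[1],scalar_first=True).as_matrix()[[1,0],1])))
print("white",blobs(im,(0,0,140),(180,80,255),(270,180,380,330),8))
g=cv2.cvtColor(im,cv2.COLOR_RGB2GRAY); 
for y in range(200,340,10): print(y,''.join('#' if v<45 else '+' if v<90 else '.' for v in g[y,240:400:2]))
E
```

```text
clock: 7.6
eef_pos: [526.2, -221.1, 231.6]
eef_rot: [0.001, 0.546, 0.838, 0.0]
force: [-0.2, -0.1, 0.6]
width: 43.9
gripper_force: 0.0
clock: 8.0
eef_pos: [524.0, -219.2, 177.7]
eef_rot: [-0.004, 0.681, 0.733, -0.001]
force: [-0.5, -0.1, -0.4]
width: 44.1
gripper_force: 0.0
(array([ 524.01038533, -219.23501146,  177.69160564]), array([-0.00371345,  0.68056506,  0.73267765, -0.00093665]))
dz [-1.558849    3.06456717 71.6675168 ] yaw y 4.224357642657052
white [([321.7, 251.0], [0, 0, 110, 150, 11320]), ([328.0, 244.5], [56, 51, 5, 28, 140])]
200 ................................................................................
210 ................................................................................
220 ..................................####################..........................
230 ..............................#############..+############+.....................
240 ............................###############...##############....................
250 ............................###############...##############....................
260 .............................+############################+.....................
270 ..........+##+++++#+..............####################........+#+++++##.........
280 .....+++++++++++####...................###########............####++++++++++#...
290 ..#+++++++++++######...................###########............#####++++++++++++#
300 ++++++++++++#######...........................................#######+++++++++++
310 +++++++++++#######..............................................#######+++++++++
320 +++++++++########................................................########+++++++
330 +++++++#########..................................................########++++++
```

Run:
```python
from h import *
v=np.load("p7.npy");p=(v[:3],v[3:])
for a in [(328,232),(328,257),(329,285)]:
    X=plane(ray("wrist",a,p),137); print(a,X,rel(X-p[0],p[1]))
```

```text
(328, 232) [ 526.53386515 -200.73364166  137.        ] [18.09562017  4.14092043 40.74158457]
(328, 257) [ 527.79121981 -216.63076491  137.        ] [ 2.14920657  4.22384087 40.67460705]
(329, 285) [ 529.91503417 -235.21895486  137.        ] [-16.5447464    4.97262348  40.59190162]
```

```bash
python3 -m jog '[{"claw":40,"dp":[-1,3.5,18],"angular":[0,0,0]},{"claw":36,"dp":[-1,3.5,38],"angular":[0,0,0]},{"claw":36,"dp":[-1,3.5,56],"angular":[0,0,0]},{"claw":36,"dp":[-1,3.5,68],"angular":[0,0,0]},{"claw":36,"dp":[-1,3.5,71],"angular":[0,0,0]}]'
python3 -m jog '[{"claw":24,"dp":[0,0,0],"angular":[0,0,0]},{"claw":8,"dp":[0,0,0],"angular":[0,0,0]},{"claw":8,"dp":[0,0,0],"angular":[0,0,0]},{"claw":8,"dp":[0,0,0],"angular":[0,0,0]}]' 50
python3 -c "
from cell import env
s=env.get_state();print(s['force'],s['wrist_torque'],s['eef_pos'],s['q'])"
```

```text
clock: 8.55
eef_pos: [528.6, -220.4, 109.5]
eef_rot: [-0.001, 0.681, 0.733, -0.0]
force: [0.5, -0.0, -0.1]
width: 36.0
gripper_force: 0.0
clock: 8.95
eef_pos: [528.4, -221.2, 112.2]
eef_rot: [-0.0, 0.681, 0.732, -0.001]
force: [-4.9, -1.7, 4.0]
width: 13.7
gripper_force: 50.0
[-4.8643575  -1.6559096   4.04134687] [-0.07728168  1.05910118  0.20917705] [ 528.37464914 -221.21672095  112.23614311] [-0.49444328  0.17428612  1.45943011 -0.00167583  1.50864272 -0.56650306]
```

```bash
J='python3 -m jog'; python3 -m jog '[{"claw":8,"dp":[0,0,0],"angular":[0,0,0.06]},{"claw":8,"dp":[0,0,0],"angular":[0,0,0.14]},{"claw":8,"dp":[0,0,0],"angular":[0,0,0.23]},{"claw":8,"dp":[0,0,0],"angular":[0,0,0.32]},{"claw":8,"dp":[0,0,0],"angular":[0,0,0.419]}]' 60
python3 - <<'E'
from h import *
s=env.get_state();print(s['force'],s['wrist_torque'],s['q'][5])
im,p=look("w8"); print(blobs(im,(3,120,70),(18,255,255),(100,50,540,300),60))
for b in blobs(im,(3,120,70),(18,255,255),(100,50,540,300),60):
    X=plane(ray("wrist",b[0],p),138); d=X[:2]-np.array([526.7,-220.3]); print(X,np.linalg.norm(d),94.2-np.degrees(np.arctan2(d[1],d[0])))
E
```

```text
clock: 9.45
eef_pos: [528.3, -221.2, 112.3]
eef_rot: [0.0, 0.82, 0.573, -0.001]
force: [-4.9, -0.6, 5.1]
width: 13.6
gripper_force: 60.0
[-4.85677724 -0.5931468   5.0685142 ] [-0.11043334  1.06832406  0.16996329] -0.14358473796676105
[([318.4, 101.4], [194, 27, 50, 51, 1997])]
[ 557.67413895 -137.0672965   138.        ] 88.80923496716403 24.612199066714595
```

First click confirmed: the head has moved 24.6° about the axis. On to the next two.

```bash
python3 -m jog '[{"claw":8,"dp":[0,0,0],"angular":[0,0,0.08]},{"claw":8,"dp":[0,0,0],"angular":[0,0,0.16]},{"claw":8,"dp":[0,0,0],"angular":[0,0,0.25]},{"claw":8,"dp":[0,0,0],"angular":[0,0,0.34]},{"claw":8,"dp":[0,0,0],"angular":[0,0,0.419]}]' 60
python3 -m jog '[{"claw":8,"dp":[0,0,0],"angular":[0,0,0.09]},{"claw":8,"dp":[0,0,0],"angular":[0,0,0.18]},{"claw":8,"dp":[0,0,0],"angular":[0,0,0.27]},{"claw":8,"dp":[0,0,0],"angular":[0,0,0.35]},{"claw":8,"dp":[0,0,0],"angular":[0,0,0.40]}]' 60
cat > chk.py <<'E'
from h import *
import sys
s=env.get_state();print(s['force'],s['wrist_torque'],s['q'][5],s['width'])
im,p=look(sys.argv[1]); print("yaw",np.degrees(np.arctan2(*Ro.from_quat(p[1],scalar_first=True).as_matrix()[[1,0],1])))
ax=np.array([526.7,-220.3]); ang=lambda X:94.2-np.degrees(np.arctan2(*(X[:2]-ax)[::-1]))
for nm,lo,hi,z in (("head",(3,120,70),(18,255,255),138),("sensor",(105,90,30),(128,255,255),115),("green",(50,80,40),(85,255,255),40)):
    for b in blobs(im,lo,hi,(200,0,440,300),40):
        X=plane(ray("wrist",b[0],p),z); print(nm,b,X.round(1),np.linalg.norm(X[:2]-ax).round(1),ang(X).round(1))
E
python3 chk.py w9
```

```text
clock: 10.0
eef_pos: [528.3, -221.2, 112.3]
eef_rot: [0.0, 0.92, 0.391, -0.001]
force: [-5.9, 0.3, 5.4]
width: 13.3
gripper_force: 60.0
clock: 10.5
eef_pos: [528.3, -221.1, 112.3]
eef_rot: [0.0, 0.98, 0.201, -0.001]
force: [-5.4, 0.1, 5.5]
width: 13.6
gripper_force: 60.0
[-5.39744542  0.09201932  5.49509963] [0.00170309 1.20227356 0.18497587] 0.6724411916632645 13.580534904526912
yaw -66.85949958938144
head ([318.1, 101.5], [93, 77, 51, 51, 1995]) [ 609.1 -184.7  138. ] 89.7 70.8
sensor ([322.3, 5.8], [101, 0, 44, 15, 294]) [ 656.3 -166.4  115. ] 140.3 71.6
sensor ([319.5, 106.9], [83, 70, 72, 70, 2835]) [ 609.1 -185.2  115. ] 89.6 71.1
green ([321.9, 66.9], [117, 64, 11, 7, 75]) [ 641.2 -172.9   40. ] 124.0 71.7
```

```bash
python3 -m jog '[{"claw":8,"dp":[0,0,0],"angular":[0,0,0.01]},{"claw":8,"dp":[0,0,0],"angular":[0,0,0.02]},{"claw":8,"dp":[0,0,0],"angular":[0,0,0.02]},{"claw":8,"dp":[0,0,0],"angular":[0,0,0.02]},{"claw":8,"dp":[0,0,0],"angular":[0,0,0.02]}]' 60
python3 chk.py w10
```

```text
clock: 11.05
eef_pos: [528.3, -221.1, 112.3]
eef_rot: [0.0, 0.981, 0.192, -0.001]
force: [-6.2, -0.3, 5.5]
width: 13.5
gripper_force: 60.0
[-6.1939815  -0.25199148  5.48178539] [0.00779172 1.27850231 0.18770828] 0.6899045818133095 13.451931090764752
yaw -67.85819183558952
head ([318.4, 101.6], [94, 77, 50, 51, 1990]) [ 609.7 -186.2  138. ] 89.7 71.9
sensor ([316.7, 5.8], [95, 0, 44, 15, 301]) [ 656.2 -166.2  115. ] 140.3 71.5
sensor ([319.7, 106.9], [83, 70, 72, 70, 2834]) [ 609.7 -186.7  115. ] 89.6 72.2
green ([318.9, 67.0], [114, 64, 11, 7, 76]) [ 641.2 -173.    40. ] 123.9 71.8
```

The socket, sensor and green mark all agree at 72°. Handing in with the knob held.

```bash
python3 -c "
from cell import env
print(env.close_job())"
```

```text
the job is handed in; nothing more can be done
None
```

The orange-headed shaft is seated in the blue socket and released, and the knob is held at the third stop (head at 71.9°, green mark at 71.8°); the job was handed in at about 11 s, and no verdict was returned.

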